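# Proof-pull a bonded phone bracket to the set tab

### The arm

A 6-joint arm with a two-finger parallel gripper is mounted at the origin on the work surface. World frame = base frame: x ahead of the robot, y to its left, z up, the work surface at z = 0. Lengths are in mm, angles in degrees, forces in N, time in s.
With the tool pointing down it reaches from about 350 to 850 mm from the base axis. Payload 8.1 kg.
Tool frame: the origin (TCP) lies midway between the tips of the shut fingers; the grasp point (between the pads) lies 19 mm behind it (r.pinch_z is the distance from the TCP to the grasp point, in mm); z points along the fingers, y is the line along which they close (so a half turn about z gives the same grasp; the last joint's range is limited). The gripper opens to 85 mm and grips with 20 to 120 N. Pads are 22 mm wide; open, the fingers measure 114 mm over their backs; the gripper's body (76 mm by 85 mm) begins 54 mm behind the grasp point. The pads swing forward as they close: fully open they stand 13 mm farther back than shut.
Start: joints at [71.482, 7.471, 85.268, -0, 87.261, -4.893], TCP at [141.317, 583.125, 206.592] pointing down, gripper open.
Joint ranges: [-169.43, 169.43], [-51.17, 129.36], [1.28, 143.12], [-76.62, 256.62], [0, 156.53], [-152.29, 152.29]. Speed limits (degrees/s): [136.94, 136.94, 159.86, 180, 180, 180].

### API

Orientations are given as [roll, pitch, yaw] about the fixed x, y, z axes, in that order (R = Rz(yaw) Ry(pitch) Rx(roll)).
In Python, from bench import r gives the robot as it stands.
- The arm moves only by the shell command python3 -m jog 'ROWS' [OPENING] [FORCE]. ROWS is JSON, one flat list of numbers, 6 for each row, row after row: the shift along the tool's x, y, z in m, then the turn, a rotation vector about the tool's x, y, z in rad. A call has 1 to 8 rows; each row is the pose to reach, as a shift and turn from the pose commanded when the call began, along the tool's axes at that moment; what a row does not reach only later rows make up. A row lasts 1/8 s, in which the tool goes at most 62.5 mm and 10.7 degrees, less where a joint would pass 70% of its speed; a pose out of reach is approached as far as the arm can. A call with a gripper value outside its range is refused whole. OPENING is the opening, from -1 (shut) to 1 (fully open), set as the call begins (- or left out, the last holds). The fingers move at their own pace and stop on an object; FORCE is the grip in N (left out, the last holds). Time passes only in rows, so rows that repeat a pose let the fingers close. It gives the time, the measured TCP pose, the force, the opening and the grip force at its end, in the units of the state.
- r.sense(): the state, without advancing time (a new reading comes with each control period).
- r.snapshot(name): name is "scene" or "top"; returns a dict with "pixels" (480x640x3 uint8, red, green, blue), "range_z" (480x640 float32, mm along the optical axis (not along the pixel's ray), 0 where there is no reading), "K" (3x3 intrinsics, pixels), "rvec" (rotation vector, rad) and "tvec" (3), from world to camera coordinates, as OpenCV has them. Camera axes: x right, y down, z forward; pixel columns grow to the right and rows downward; lengths in mm; the calibration is good to about 2 mm. A picture is of the moment at which its call begins.
- r.hand_in(): hands the job in; it is judged then, once.
Trained networks look in a picture, given as the dict that the camera call returned (one of the last four; its "shot" number tells which), for a name from the list of things; names that differ only in an ending like _2 or _b are one class to them, and where a whole thing is asked for, a point or a joint stands for the part that bears it (a point fixed in the world has none). Each returns a list of dicts, best first, with "score" (0 to 1); they miss things now and then, are a little off and sometimes report something else, mostly with a low value. They report only what shows in the picture. A call takes as long as a camera call.
- r.look_for(picture, target): "bbox" ([left, top, right, bottom] in pixels, round what is visible of it).
- r.outline_of(picture, target): "region" (480x640 bool, what is visible of it) and "bbox" ([left, top, right, bottom] in pixels, round what is visible of it).
The state is a dict: "time": time; "joint_pos": joint angles; "qd": joint speeds; "joint_efforts": joint torques, N m; "tool_pos": TCP position; "tcp_rot": TCP orientation; "ft_force": force on the tool from outside, world axes, zero at the start; "wrist_torque": the same for the moment, N m; "finger_gap": finger opening in mm; "grip_force": force on a finger pad.
Only numpy, scipy, OpenCV 4.12 (cv2) and the standard library are available. Lean on these libraries where they do the work, as an engineer would, in place of code of your own. Each camera call takes 0.05 s, during which the arm holds its last target. There are 200 camera calls.

### The job

Proof-test the phone clamped in the bench pull tester: first clear the old reading by swinging the reset lever through its whole stroke and easing it back to rest, then draw the T-handle out until the thin pointer blade stands at the square set tab, keep it there for two seconds and ease the handle fully home, so that the pointer stays behind at the tab. Do not pull past the tab, let neither the lever nor the handle snap back, move the pointer only by the lever and the handle, never with the fingers, and leave the tab and the things lying round about as they are.

Things in the scene. Friction and masses are not known exactly. Their poses are not given: they have to be found in the camera images.
- tester: Bench pull tester, fixed. Origin on the bench below the gauge, z up, -x is the pull direction. Base plate x -41 to 294 mm, y -52 to 52, 8 thick. Blue gauge housing x -35 to 105, y -20 to 20, top at z 32, with scale and slot. Behind it a clamped black phone, x 137 to 287, and clamp blocks, up to z 32. Grey lever bracket x 62 to 88, y 22 to 36, up to z 40.
- draw (a joint): How far the T-handle of the gauge is drawn out, m: 0 fully home, 0.060 the stop. Pull along the tester's -x. Return spring: 4 N at home, 200 N/m. It carries the pointer along with it outwards, never back.
- cross_bar (a point): Middle of the T-handle's cross bar: black round bar 12 mm thick, 84 mm long along tester y, centre at z 24 mm, tester x -80 when home. An 8 mm steel stem joins its middle to the housing, whose front face is 45 mm from the bar's centre when home.
- draw_index (a point): Point of the handle's slide (on the housing's top, on its centre line) that lies level with the pointer blade when the slide is pushing it; at tester x = 85 mm - draw.
- pointer: Thin upright steel blade on the housing's top, 3 mm thick along tester x, 26 mm wide, 15 mm high (to z 47). Origin at the blade's middle at the housing's top (z 32). Tester x 85 mm is zero (home), 25 mm full scale. It stays where last pushed; at the start it shows an old reading. Axes as the tester's.
- tab: Set tab: square aluminium block clipped on the edge of the housing's top away from the lever, 8 mm long along the scale, 9 mm wide (tester y -17 to -26), top at z 44. Origin on the housing's centre line at z 32, level along x with the block's middle: pointer and tab are level when their tester x are equal. Axes as the tester's.
- lever (a joint): Angle of the reset lever, rad: 0 at rest, leaning 0.45 rad towards tester -x; 0.90 at the end of its stroke, leaning 0.45 rad to +x. Swinging it towards +x pushes the pointer home to zero over the whole stroke. Return spring: at the grip about 3 N at rest, 11 N at the end.
- lever_grip (a point): Middle of the lever's grip: black round bar 14 mm thick, 60 mm long along tester y; its 8 mm steel arm joins it 21 mm nearer the housing. Pivot at tester x 75, y 42, z 32 mm, arm 85 mm. This point is at tester x 38, y 63, z 109 at rest, x 112, z 109 at the end of the stroke, z 117 midway.
- bottle: Bystander: white solvent bottle with a steel cap, 58 mm in diameter, 140 mm tall, standing beside the T-handle on one side. Origin at the middle of its foot.
- jar: Bystander: low white jar with a black lid, 54 mm in diameter, 62 mm tall, standing beside the T-handle on the other side. Origin at the middle of its foot.
- phone: Bystander: loose black phone lying flat, 150 x 74 x 9 mm, long side along its x. Origin at the middle of its underside.
- driver: Bystander: screwdriver 150 mm long lying along its x. Origin at the middle of its underside.

How it is judged (in metres and radians):
On the way, in this order (a step that is already met when the one before it is completed fails the run):
1. the reset lever is swung through its stroke and the pointer is back at zero (within 5 mm) (value of joint lever above 0.8 rad and x of pointer in the frame of tester above 0.08 m), for 0.1 s.
2. the lever is back at rest (within 0.08 rad), the pointer still at zero (value of joint lever below 0.08 rad and x of pointer in the frame of tester above 0.08 m), for 0.2 s.
3. the handle is drawn out and holds the pointer level with the tab (within 4 mm) for a second (x of pointer in the frame of tab between -0.004 and 0.004 m and x of draw_index in the frame of tab below 0.005 m), for 1 s.
At the end, for the whole second after the job is handed in: The pointer blade stands level with the set tab within 4 mm along the scale, the T-handle is home within 4 mm and the reset lever is at rest within 0.08 rad (x of pointer in the frame of tab between -0.004 and 0.004 m and value of joint draw below 0.004 m and value of joint lever below 0.08 rad); the robot touches nothing.
It fails at once if the handle is pulled more than 8 mm past the tab (x of draw_index in the frame of tab below -0.008 m).
It fails at once if the handle snaps back (over 0.25 m/s while more than 8 mm out) or the lever does (over 3 rad/s while more than 0.15 rad from rest) ((velocity of joint draw below -0.25 m/s and value of joint draw above 0.008 m) or (velocity of joint lever below -3 rad/s and value of joint lever above 0.15 rad)).
It fails at once if the fingers touch the pointer (contact force between the fingers and pointer above 0.5 N).
It fails at once if the tab is shifted by more than 4 mm (distance of tab from where it was at the start of the episode above 0.004 m).
It fails at once if the bottle, jar, phone or screwdriver is shifted by more than 15 mm or knocked over (distance of any of bottle, jar, phone, driver from where it was at the start of the episode above 0.015 m or angle between any of bottle, jar's own z axis and vertical above 0.3 rad).
It also fails if it takes over 58 s, if anything falls off the work surface, if the arm or the gripper's body presses on something with over 40 N, if the wrist force passes 120 N, or if a joint passes its speed limit or range.

## Working session

There is one attempt and no reset: what is moved stays moved. The work goes in short steps, Python scripts to look and compute and a shell command to move; the robot and the scene stay as the last step left them, time stands still between calls to the robot, and variables do not carry over. Pictures are saved under pics/ and viewed, at most 10 in all, crops included, and the job is handed in when it is done.

```bash
mkdir -p pics; ls; python3 - <<'E'
from bench import r
import cv2,numpy as np
s=r.sense();print({k:np.round(v,3).tolist() for k,v in s.items()})
for n in("scene","top"):
    p=r.snapshot(n);cv2.imwrite(f"pics/{n}0.png",p["pixels"][:,:,::-1]);print(n,p["K"].tolist(),p["rvec"],p["tvec"])
    np.savez(f"{n}0.npz",**{k:p[k] for k in("pixels","range_z","K","rvec","tvec")})
    for t in("tester","cross_bar","pointer","tab","lever_grip","bottle","jar","phone","driver"):
        print(t,[(np.round(d["bbox"]).tolist(),round(d["score"],2)) for d in r.look_for(p,t)[:2]])
E
```

```text
pics
{'time': 0.0, 'joint_pos': [71.48, 7.515, 85.329, -0.0, 87.261, -4.893], 'qd': [0.011, 0.033, -0.009, -0.042, -0.021, 0.099], 'joint_efforts': [-0.0, -56.94, -50.056, -0.0, 0.015, 0.0], 'tool_pos': [141.151, 582.556, 205.549], 'tcp_rot': [-179.895, -0.009, 166.373], 'ft_force': [0.184, -0.447, 0.683], 'wrist_torque': [-0.044, 0.015, 0.011], 'grip_force': 0.0, 'finger_gap': 84.965}
scene [[454.1057108946706, 0.0, 329.1637241186963], [0.0, 454.1057108946706, 229.1908161966861], [0.0, 0.0, 1.0]] [ 1.91727235  1.04951561 -0.58285919] [-358.90355754 -171.23499971 1404.17704539]
tester [([260.0, 233.0, 371.0, 393.0], 0.64)]
cross_bar [([259.0, 243.0, 297.0, 256.0], 0.45)]
pointer [([292.0, 274.0, 301.0, 282.0], 0.57)]
tab [([280.0, 277.0, 285.0, 287.0], 0.48)]
lever_grip [([307.0, 233.0, 333.0, 278.0], 0.72), ([206.0, 207.0, 235.0, 271.0], 0.56)]
bottle [([205.0, 203.0, 236.0, 272.0], 0.82)]
jar [([308.0, 219.0, 329.0, 253.0], 0.78)]
phone [([178.0, 306.0, 245.0, 371.0], 0.68), ([258.0, 244.0, 297.0, 259.0], 0.18)]
driver [([372.0, 262.0, 406.0, 312.0], 0.56)]
top [[441.653680577826, 0.0, 326.390109725018], [0.0, 441.653680577826, 243.31147964135062], [0.0, 0.0, 1.0]] [ 2.15162659 -2.11104901  0.12976766] [ 51.14509516 634.79015533 729.45716236]
tester [([344.0, 123.0, 444.0, 328.0], 0.87)]
cross_bar [([360.0, 296.0, 404.0, 330.0], 0.71)]
pointer [([390.0, 239.0, 407.0, 246.0], 0.51)]
tab []
lever_grip [([351.0, 229.0, 385.0, 248.0], 0.68)]
bottle [([429.0, 326.0, 474.0, 364.0], 0.84)]
jar [([308.0, 294.0, 337.0, 330.0], 0.69)]
phone [([473.0, 201.0, 515.0, 280.0], 0.7), ([390.0, 243.0, 397.0, 243.0], 0.3)]
driver [([295.0, 159.0, 322.0, 235.0], 0.66)]
```

```bash
python3 - <<'E'
import cv2
a=cv2.imread("pics/scene0.png")[190:400,170:420];cv2.imwrite("pics/s1.png",cv2.resize(a,None,fx=2.8,fy=2.8,interpolation=2))
a=cv2.imread("pics/top0.png")[110:375,285:525];cv2.imwrite("pics/t1.png",cv2.resize(a,None,fx=2.2,fy=2.2,interpolation=2))
E
```

```text
(no output)
```

View pics/s1.png

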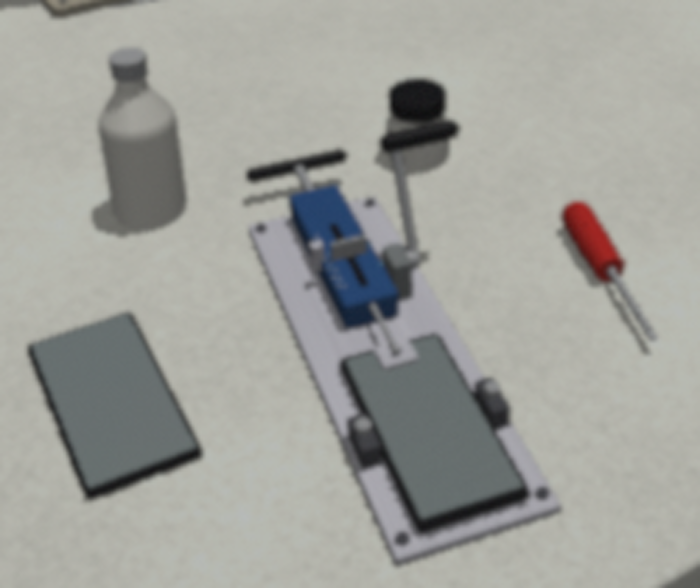

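View pics/t1.png

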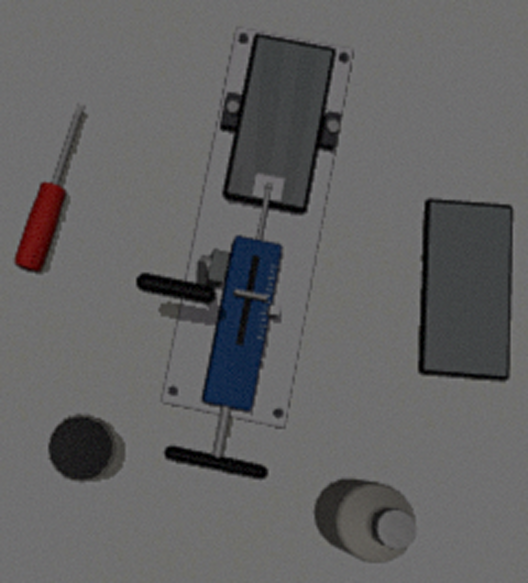

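The top view shows the tester, with plate corners at crop (237,27), (353,50), (286,427) and (162,402). The blade is at about (252,295), the tab at about (275,316), the lever on the left, and the jar and bottle flank the T-handle. I'll fit the pose from both views next.

```bash
cat > geo.py <<'E'
import numpy as np,cv2
from scipy.optimize import least_squares
def proj(P,c): return cv2.projectPoints(np.float64(P).reshape(-1,3),c["rvec"],c["tvec"],c["K"],None)[0].reshape(-1,2)
def ray(uv,c,z):
    R=cv2.Rodrigues(c["rvec"])[0];C=-R.T@c["tvec"].ravel();d=R.T@np.linalg.inv(c["K"])@[uv[0],uv[1],1]
    return C+d*(z-C[2])/d[2]
def T(p,P):
    x,y,a=p;c,s=np.cos(a),np.sin(a);P=np.float64(P).reshape(-1,3)
    return np.c_[x+c*P[:,0]-s*P[:,1],y+s*P[:,0]+c*P[:,1],P[:,2]]
def inv(p,W):
    x,y,a=p;c,s=np.cos(a),np.sin(a);d=np.float64(W)[:2]-[x,y];return np.array([c*d[0]+s*d[1],-s*d[0]+c*d[1]])
E
python3 - <<'E'
from geo import *
t=np.load("top0.npz");s=np.load("scene0.npz")
M=[[294,52,8],[294,-52,8],[-41,-52,8],[-41,52,8],[-80,42,24],[-80,-42,24],[38,93,109],[38,33,109]]
ut=(np.array([[237,27],[353,50],[286,427],[162,402],[167,453],[267,471],[138,280],[214,296]])+.5)/2.2-.5+[285,110]
us=(np.array([[559,508],[397,563],[249,229],[375,198],[344,155],[249,176],[456,127],[384,143]])+.5)/2.8-.5+[170,190]
f=lambda p:np.r_[proj(T(p,M),t)-ut,proj(T(p,M),s)-us].ravel()
g=ray(ut[:4].mean(0),t,8)
best=min((least_squares(f,[g[0],g[1],a],loss="soft_l1") for a in np.arange(-3,3.1,1)),key=lambda q:q.cost)
p=best.x;print(p,np.degrees(p[2]));print(np.round(best.fun.reshape(-1,2),1).tolist())
np.save("pose.npy",p)
tp=lambda x,y:(np.array([x,y])+.5)/2.2-.5+[285,110]
sp=lambda x,y:(np.array([x,y])+.5)/2.8-.5+[170,190]
print("pointer",inv(p,ray(tp(252,295),t,47)),inv(p,ray(sp(348,240),s,47)))
print("tab",inv(p,ray(tp(275,317),t,44)),inv(p,ray(sp(317,243),s,44)))
for n,z,u in(("jar",62,tp(80,447)),("bottle",140,tp(395,529))):
    w=ray(u,t,z);print(n,w,inv(p,w))
for q in([-80,0,24],[38,63,109],[112,63,109],[75,63,117]):print(q,T(p,q))
# big crops to refine
a=t["pixels"][225:275,375:425,::-1];b=s["pixels"][255:305,265:315,::-1]
cv2.imwrite("pics/z1.png",cv2.resize(np.hstack([a,b]),None,fx=8,fy=8,interpolation=cv2.INTER_CUBIC))
E
```

```text
[581.70644713 -54.10519104 -19.03586589] -1090.6747749884396
[[-0.2, -1.2], [0.8, -1.6], [0.1, 0.1], [-0.1, -0.4], [-0.8, -1.1], [0.7, 0.7], [-1.7, -0.5], [0.2, -0.4], [0.7, -1.3], [-1.1, -1.3], [-1.4, -1.9], [-0.6, -1.4], [0.4, -0.2], [-2.0, 0.3], [1.3, -0.3], [-1.4, 0.2]]
pointer [54.4822297  -0.51981471] [56.52089879  0.69062151]
tab [ 41.24609433 -21.96509563] [ 47.89161201 -19.55748795]
jar [512.61076973  69.27805718  62.        ] [-90.75470991 108.44916415]
bottle [ 463.10641729 -147.44671017  140.        ] [ -99.25756796 -113.69494921]
[-80, 0, 24] [[503.09089171 -39.28647161  24.        ]]
[38, 63, 109] [[630.7185775    0.76566714 109.        ]]
[112, 63, 109] [[703.43796627 -12.94164833 109.        ]]
[75, 63, 117] [[667.07827189  -6.0879906  117.        ]]
```

View pics/z1.png

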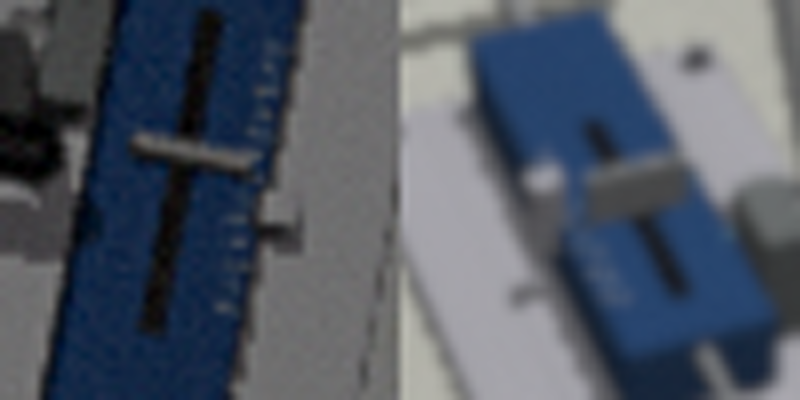

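The zoom shows the blade at (195,152) in the left half and (640,185) in the right. The tab is at about (283,226) left and (545,180) right. The two views give tab x of 41 and 48 mm, so I'll check against depth and model overlays.

```bash
python3 - <<'E'
from geo import *
p=np.load("pose.npy");out=[]
for n,(v0,u0) in(("top",(225,375)),("scene",(255,265))):
    c=dict(np.load(n+"0.npz"));R=cv2.Rodrigues(c["rvec"])[0]
    v,u=np.mgrid[v0:v0+50,u0:u0+50];Z=c["range_z"][v,u].astype(float)
    X=np.stack([(u-c["K"][0,2])/c["K"][0,0]*Z,(v-c["K"][1,2])/c["K"][1,1]*Z,Z],-1).reshape(-1,3)
    W=(X-c["tvec"].ravel())@R
    L=np.array([inv(p,w) for w in W]);L=np.c_[L,W[:,2]]
    m=(L[:,1]<-15)&(L[:,1]>-29)&(L[:,2]>22)&(L[:,0]>20)&(L[:,0]<80)&(Z.ravel()>0)
    m2=(abs(L[:,1])<12)&(L[:,2]>39)&(Z.ravel()>0)
    k=m&(L[:,2]>38)
    print(n,"tab pts",np.round(L[k],0).astype(int).tolist(),"med",np.median(L[k],0),"ptr",np.median(L[m2],0),m2.sum(), "housing z",np.median(L[(abs(L[:,1])<14)&(L[:,0]<40)],0))
    im=cv2.resize(c["pixels"][v0:v0+50,u0:u0+50,::-1],None,fx=8,fy=8,interpolation=cv2.INTER_CUBIC)
    def box(x,y0,y1,z0,z1,h,col):
        P=[[x+a,b,z] for z in(z0,z1) for a,b in((-h,y0),(h,y0),(h,y1),(-h,y1))]
        q=((proj(T(p,P),c)-[u0,v0]+.5)*8-.5).astype(int)
        for i in range(4):
            for a,b in((i,(i+1)%4),(i+4,(i+1)%4+4)): cv2.line(im,tuple(map(int,q[a])),tuple(map(int,q[b])),col,1)
    box(55.5,-13,13,32,47,1.5,(0,255,255));box(45,-26,-17,32,44,4,(0,255,0));box(35,-20,20,32,32,70,(0,0,255))
    out.append(im)
cv2.imwrite("pics/z2.png",np.hstack(out))
E
```

```text
top tab pts [[49, -16, 39], [49, -17, 45], [50, -19, 43], [50, -21, 42], [51, -23, 41], [51, -24, 43], [47, -16, 44], [47, -18, 46], [47, -19, 46], [48, -21, 46], [49, -23, 43], [49, -25, 44], [45, -16, 44], [46, -18, 43], [46, -20, 43], [46, -22, 44], [47, -23, 44], [47, -25, 43], [44, -17, 44], [44, -18, 44], [44, -20, 44], [45, -22, 44], [45, -24, 44], [43, -19, 41], [43, -21, 40], [43, -23, 41], [43, -24, 44]] med [ 46.63636727 -20.95136021  43.68017715] ptr [53.95813852 -0.13854915 45.24533573] 35 housing z [20.29335934  0.66079243 31.97272534]
scene tab pts [[45, -19, 43], [46, -17, 43], [46, -23, 42], [46, -21, 41], [48, -19, 43], [51, -18, 44], [49, -16, 42], [50, -24, 43], [51, -22, 43], [54, -21, 45], [53, -19, 44], [51, -16, 41], [49, -24, 40], [51, -22, 41], [51, -20, 40], [50, -18, 39], [50, -24, 38], [52, -23, 39], [52, -21, 38], [54, -19, 39]] med [ 50.50072209 -20.59944289  41.81331299] ptr [57.60389685 -1.74062247 43.3881317 ] 47 housing z [-5.24004285 -1.16408058 31.01179388]
```

View pics/z2.png

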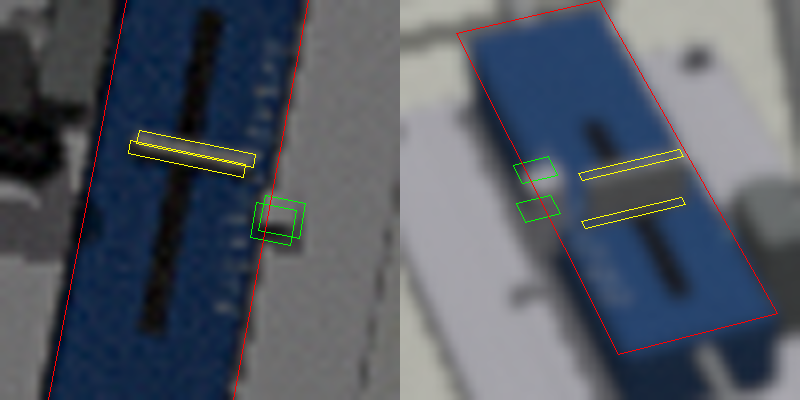

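Yaw is −10.7°. The tab is at about x 47, roughly 7 mm below the blade, and both cameras agree on that. I'll move above the lever grip next.

```bash
cat > go.py <<'E'
import sys
from geo import *
from bench import r
from scipy.spatial.transform import Rotation as Ro
def st():
    s=r.sense();return np.array(s["tool_pos"]),Ro.from_euler("xyz",s["tcp_rot"],degrees=True),s
if __name__=="__main__":
    p=np.load("pose.npy");pos,R,s=st()
    tgt=list(map(float,sys.argv[1:4]))
    W=T(p,tgt)[0];Rt=Ro.from_euler("xyz",[180,0,90+np.degrees(p[2])%360],degrees=True)
    print("t",s["time"],"F",np.round(s["ft_force"],1),"gap",s["finger_gap"],"tester xyz",inv(p,pos),pos[2])
    print("shift m",np.round(R.inv().apply(W-pos)/1000,4),"rot",np.round((R.inv()*Rt).as_rotvec(),4),"world",W)
E
python3 go.py 38 68 150
```

```text
t 1.0 F [-0.1  0.9 -0.4] gap 85.73004914219558 tester xyz [-550.82992727  544.6387053 ] 206.61825988889944
shift m [-0.6126 -0.4457  0.0566] rot [ 0.     -0.      1.5194] world [631.64474747   5.67913935 150.        ]
```

```bash
python3 -m jog '[-0.077,-0.056,0,0,0,0.16,-0.153,-0.111,0,0,0,0.34,-0.230,-0.167,0,0,0,0.52,-0.306,-0.223,0,0,0,0.7,-0.383,-0.279,0,0,0,0.88,-0.460,-0.334,0,0,0,1.06,-0.536,-0.390,0,0,0,1.24,-0.6126,-0.4457,0,0,0,1.42]' 1 30; python3 go.py 38 68 150
```

```text
time: 2.0
tool_pos: [466.2, 200.4, 207.0]
tcp_rot: [179.9, -0.0, 84.7]
ft_force: [0.3, 1.6, 0.9]
finger_gap: 85.4
grip_force: 0.0
t 2.0 F [0.3 1.6 0.9] gap 85.40646687506273 tester xyz [-160.66178913  228.65914244] 206.99347591927335
shift m [-0.1785  0.1828  0.0571] rot [ 0.0009 -0.0006  0.0934] world [631.64474747   5.67913935 150.        ]
```

```bash
python3 -m jog '[-0.045,0.046,0,0,0,0.05,-0.09,0.092,0,0,0,0.0934,-0.134,0.137,0.02,0,0,0.0934,-0.1785,0.1828,0.04,0,0,0.0934,-0.1785,0.1828,0.057,0,0,0.0934,-0.1785,0.1828,0.057,0,0,0.0934,-0.1785,0.1828,0.057,0,0,0.0934,-0.1785,0.1828,0.057,0,0,0.0934]'; python3 go.py 38 68 90
python3 - <<'E'
from bench import r
import cv2
p=r.snapshot("scene");cv2.imwrite("pics/s3.png",cv2.resize(p["pixels"][150:350,200:450,::-1],None,fx=3,fy=3))
E
```

```text
time: 3.0
tool_pos: [631.9, 9.7, 151.3]
tcp_rot: [179.9, -0.0, 79.8]
ft_force: [0.0, 0.5, 0.2]
finger_gap: 85.2
grip_force: 0.0
t 3.0 F [0.  0.5 0.2] gap 85.21515322626317 tester xyz [37.48027735 71.97090638] 151.3055202892674
shift m [-0.004   0.0004  0.0613] rot [ 0.0022 -0.0005  0.0076] world [631.64474747   5.67913935  90.        ]
```

View pics/s3.png

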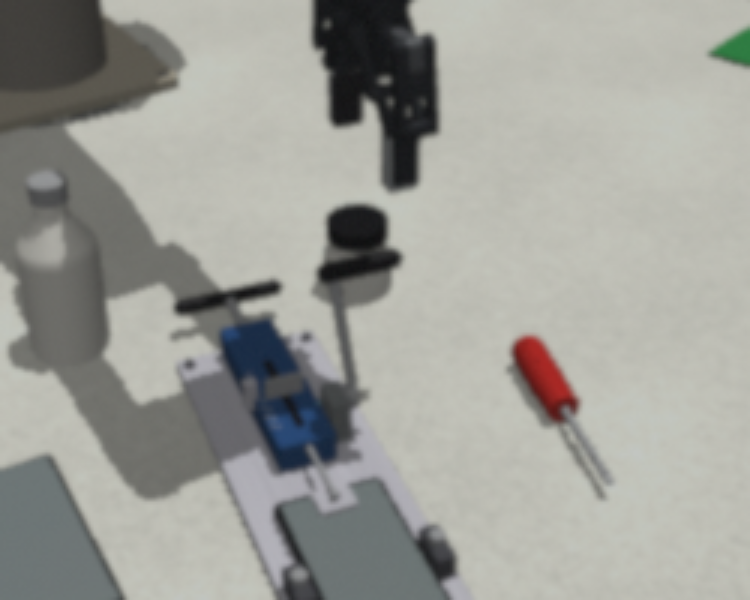

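The gripper is above the grip bar with its fingers straddling it along tester x. Descend and close.

```bash
python3 -m jog '[-0.002,0.0004,0.02,0,0,0.0076,-0.002,0.0004,0.04,0,0,0.0076,-0.002,0.0004,0.061,0,0,0.0076,-0.002,0.0004,0.061,0,0,0.0076,-0.002,0.0004,0.061,0,0,0.0076]'; python3 -m jog '[0,0,0,0,0,0,0,0,0,0,0,0,0,0,0,0,0,0,0,0,0,0,0,0,0,0,0,0,0,0,0,0,0,0,0,0]' -1 30;  python3 go.py 38 68 90
```

```text
time: 3.68
tool_pos: [631.7, 6.3, 88.5]
tcp_rot: [-180.0, 0.0, 79.2]
ft_force: [1.1, 0.5, 0.9]
finger_gap: 85.6
grip_force: 0.0
time: 4.42
tool_pos: [632.7, 6.2, 90.6]
tcp_rot: [179.8, -0.0, 79.2]
ft_force: [-2.1, 0.1, 8.9]
finger_gap: -0.1
grip_force: 4.5
t 4.425 F [-2.1  0.1  8.9] gap -0.053900985945583145 tester xyz [38.98171996 68.73870562] 90.64901832943151
shift m [-0.0007 -0.001   0.0006] rot [ 0.0026 -0.0003 -0.0016] world [631.64474747   5.67913935  90.        ]
```

```bash
python3 - <<'E'
from bench import r
import cv2,numpy as np
p=r.snapshot("scene");q=r.snapshot("top")
a=cv2.resize(p["pixels"][210:320,260:370,::-1],(400,400),interpolation=2)
b=cv2.resize(q["pixels"][180:290,320:430,::-1],(400,400),interpolation=2)
cv2.imwrite("pics/s4.png",np.hstack([a,b]))
E
```

```text
(no output)
```

View pics/s4.png

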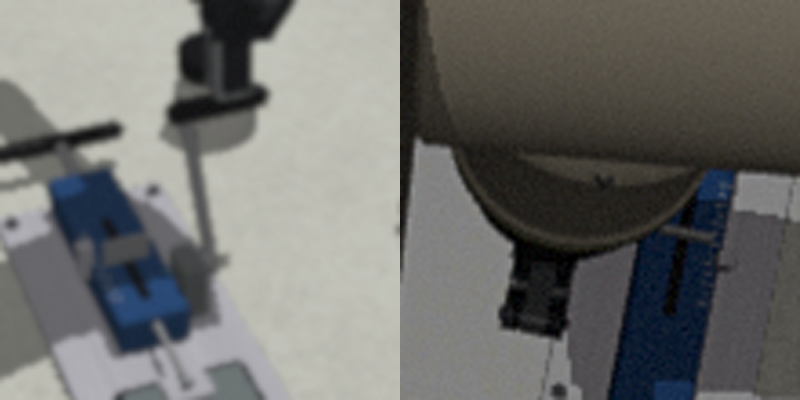

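```bash
python3 - <<'E'
from geo import *
from bench import r
from go import st
pos,R,s=st();print(pos,s["finger_gap"],s["ft_force"],r.pinch_z)
p=np.load("pose.npy")
c=r.snapshot("scene")
print("tip",proj(pos,c),"tip+19",proj(pos+[0,0,19],c),"bar33/63/93",proj(T(p,[[38,33,109],[38,68,109],[38,93,109]]),c))
Rm=cv2.Rodrigues(c["rvec"])[0]
for u in range(300,340,4):
    o=[]
    for v in range(214,250,3):
        Z=float(c["range_z"][v,u]);X=np.linalg.inv(c["K"])@[u*Z,v*Z,Z];w=(X-c["tvec"].ravel())@Rm
        L=inv(p,w);o.append((v,*np.round([*L,w[2]]).astype(int).tolist()))
    print(u,o)
E
```

```text
[632.73682224   6.22484498  90.64146158] -0.09948512445611932 [-1.53497826 -0.38542367  9.20681408] 18.700000000000003
tip [[322.77267211 245.16760885]] tip+19 [[322.69932442 237.17937281]] bar33/63/93 [[305.45405842 240.92438346]
 [322.17532002 237.27967335]
 [333.86829295 234.73097231]]
300 [(214, -248, 115, -1), (217, -235, 111, -2), (220, -215, 104, 1), (223, -199, 99, 2), (226, -192, 96, -2), (229, -178, 91, -2), (232, -164, 87, -1), (235, -150, 82, -1), (238, -137, 77, -1), (241, -128, 74, -3), (244, -113, 69, -1), (247, -102, 65, -1)]
304 [(214, -242, 124, 0), (217, -228, 119, 0), (220, -214, 114, -1), (223, -198, 109, 1), (226, -187, 105, -1), (229, -171, 100, 0), (232, -157, 95, 1), (235, -147, 91, -1), (238, -134, 87, -1), (241, -120, 82, 0), (244, -109, 78, -1), (247, -97, 74, -1)]
308 [(214, -241, 135, -2), (217, -223, 129, 0), (220, -211, 124, -1), (223, -197, 119, -1), (226, -181, 114, 0), (229, -172, 110, -3), (232, -152, 103, 1), (235, -96, 84, 31), (238, 39, 38, 115), (241, 45, 36, 112), (244, 42, 37, 103), (247, -93, 82, -1)]
312 [(214, -238, 145, -2), (217, -220, 1
[... 1006 characters left out ...]
8, 167), (223, 52, 75, 148), (226, 52, 75, 142), (229, 52, 75, 135), (232, 53, 74, 129), (235, 46, 77, 117), (238, 44, 78, 109), (241, -68, 123, 22), (244, -65, 122, 16), (247, -67, 122, 6)]
332 [(214, 95, 65, 193), (217, 86, 69, 182), (220, 72, 75, 166), (223, -176, 177, -3), (226, -163, 171, -3), (229, -145, 164, 0), (232, -131, 158, 1), (235, 44, 87, 113), (238, 49, 84, 110), (241, -95, 144, 0), (244, -83, 139, 1), (247, -74, 135, -2)]
336 [(214, 90, 75, 188), (217, 81, 79, 177), (220, -180, 190, 1), (223, -169, 185, -1), (226, -156, 180, -1), (229, -143, 174, -1), (232, -127, 167, 1), (235, -117, 163, -1), (238, -103, 157, 0), (241, -95, 154, -2), (244, -81, 148, -1), (247, -68, 143, 0)]
```

```bash
python3 - <<'E'
from geo import *
from bench import r
p=np.load("pose.npy");c=np.load("scene0.npz")
f=lambda P:((proj(P,c)-[200,150])*3).round(0).tolist()
print("expected front tip in s3",f(T(p,[[80,72,164],[93,72,164],[93,61,164],[93,83,164],[93,72,190]])), "rear", f(T(p,[[-5,72,164]])))
s=r.sense();print(s["joint_pos"],s["joint_efforts"],s["tool_pos"])
E
python3 -m jog '[0,0,0,0,0,0]' 1; python3 -m jog '[0,0,0,0,0,0,0,0,0,0,0,0,0,0,0,0,0,0]'
python3 - <<'E'
from bench import r
import cv2,numpy as np
p=r.snapshot("scene");q=r.snapshot("top")
a=cv2.resize(p["pixels"][150:320,260:430,::-1],(510,510),interpolation=2)
cv2.imwrite("pics/s5.png",a)
np.savez("s5.npz",**{k:p[k] for k in("pixels","range_z","K","rvec","tvec")})
E
```

```text
expected front tip in s3 [[397.0, 220.0], [405.0, 230.0], [388.0, 234.0], [421.0, 227.0], [405.0, 193.0]] rear [[348.0, 158.0]]
[-4.07571924e+00  1.68083964e+01  8.69341069e+01 -2.15812272e-04
  7.61024962e+01  6.69307630e+00] [-1.35070723e-01 -5.75208664e+01 -4.40854239e+01 -1.04248864e-02
 -8.38724971e-01 -1.10112574e-04] [632.75525382   6.24144328  90.63078857]
time: 4.7
tool_pos: [632.7, 6.2, 89.9]
tcp_rot: [179.9, -0.0, 79.2]
ft_force: [-0.0, 0.3, -0.1]
finger_gap: 16.8
grip_force: 0.0
time: 5.08
tool_pos: [631.3, 6.3, 88.2]
tcp_rot: [-180.0, 0.0, 79.2]
ft_force: [0.2, -0.2, -0.2]
finger_gap: 72.1
grip_force: 0.0
```

View pics/s5.png

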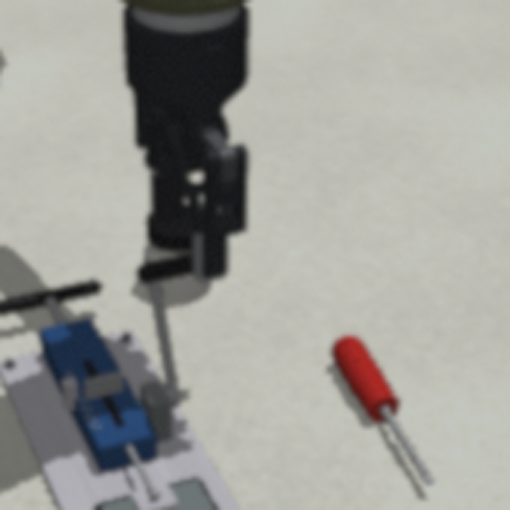

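The fingertips really stand about 28 mm higher than the reported TCP. Both the open and the closed view show this, and the fingers closed on top of the bar. I'll go 28 mm deeper and grip again.

```bash
python3 -m jog '[0,0,0.01,0,0,0,0,0,0.02,0,0,0,0,0,0.028,0,0,0,0,0,0.028,0,0,0]' 1 30; python3 -m jog '[0,0,0,0,0,0,0,0,0,0,0,0,0,0,0,0,0,0,0,0,0,0,0,0,0,0,0,0,0,0,0,0,0,0,0,0]' -1 30;  python3 go.py 38 68 62
```

```text
time: 5.68
tool_pos: [630.6, 6.4, 59.0]
tcp_rot: [-179.9, 0.0, 79.2]
ft_force: [0.4, 0.2, 0.0]
finger_gap: 85.3
grip_force: 0.0
time: 6.42
tool_pos: [631.7, 6.3, 60.9]
tcp_rot: [180.0, -0.0, 79.2]
ft_force: [-1.7, 0.2, 3.6]
finger_gap: 12.9
grip_force: 29.2
t 6.425 F [-1.7  0.2  3.6] gap 12.940023776914014 tester xyz [37.90866954 68.62881426] 60.90947003512679
shift m [-0.0006  0.0001 -0.0011] rot [ 0.0001 -0.     -0.0017] world [631.64474747   5.67913935  62.        ]
```

```bash
python3 -m jog '[0,0.009,-0.0037,0,0,0,0,0.018,-0.0063,0,0,0,0,0.0275,-0.0079,0,0,0,0,0.037,-0.0085,0,0,0,0,0.0465,-0.0079,0,0,0,0,0.056,-0.0063,0,0,0,0,0.065,-0.0037,0,0,0,0,0.073,-0.0005,0,0,0]'; python3 -m jog '[0,0,0,0,0,0,0,0,0,0,0,0,0,0,0,0,0,0]'; python3 go.py 112 68 62
python3 - <<'E'
from bench import r
import cv2,numpy as np
p=r.snapshot("scene")
a=cv2.resize(p["pixels"][200:320,255:375,::-1],(480,480),interpolation=2)
cv2.imwrite("pics/s6.png",a)
E
```

```text
time: 7.42
tool_pos: [702.2, -7.0, 61.8]
tcp_rot: [-179.8, 0.0, 79.2]
ft_force: [-12.3, 2.2, 13.2]
finger_gap: 12.9
grip_force: 31.0
time: 7.8
tool_pos: [702.5, -7.1, 61.5]
tcp_rot: [-179.9, 0.0, 79.2]
ft_force: [-8.0, 0.9, 7.8]
finger_gap: 13.1
grip_force: 30.6
t 7.8 F [-8.   0.9  7.8] gap 13.122894510041146 tester xyz [109.9869953   68.60697382] 61.51966261046676
shift m [-0.0006  0.002  -0.0005] rot [-0.002   0.     -0.0015] world [704.36413623  -8.02817612  62.        ]
```

View pics/s6.png

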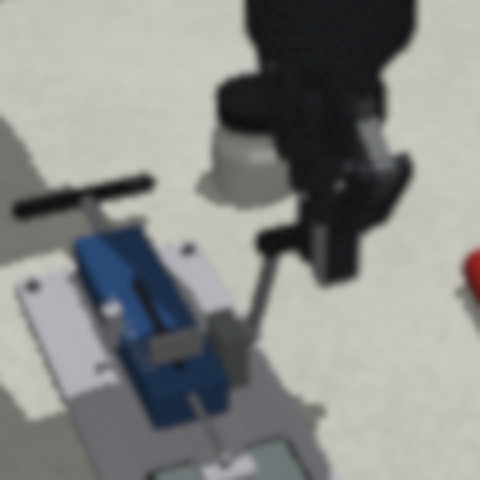

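The lever is near its end and the blade is near zero. I'll push the last 2 mm, hold, then ease it back.

```bash
python3 -m jog '[0,0.002,0.0005,0,0,0,0,0.002,0.0005,0,0,0,0,0.002,0.0005,0,0,0,0,0.002,0.0005,0,0,0]'; python3 go.py 112 68 62; python3 -m jog '[0,-0.010,-0.0037,0,0,0,0,-0.019,-0.0063,0,0,0,0,-0.0285,-0.0079,0,0,0,0,-0.038,-0.0085,0,0,0,0,-0.0475,-0.0079,0,0,0,0,-0.057,-0.0063,0,0,0,0,-0.066,-0.0037,0,0,0,0,-0.075,-0.000,0,0,0]'; python3 -m jog '[0,0,0,0,0,0,0,0,0,0,0,0,0,0,0,0,0,0]'; python3 go.py 38 68 62
```

```text
time: 8.35
tool_pos: [703.9, -7.3, 60.8]
tcp_rot: [-179.8, 0.0, 79.2]
ft_force: [-11.0, 1.2, 9.4]
finger_gap: 13.1
grip_force: 30.8
t 8.35 F [-11.    1.2   9.4] gap 13.065016725272137 tester xyz [111.39527016  68.60116959] 60.839057438203376
shift m [-0.0006  0.0006 -0.0012] rot [-0.0032  0.0001 -0.0015] world [704.36413623  -8.02817612  62.        ]
time: 9.35
tool_pos: [631.9, 6.3, 61.1]
tcp_rot: [179.9, -0.0, 79.2]
ft_force: [1.2, 0.0, 2.0]
finger_gap: 12.8
grip_force: 30.0
time: 9.72
tool_pos: [631.7, 6.4, 60.8]
tcp_rot: [-180.0, -0.0, 79.2]
ft_force: [-2.3, 1.5, 3.5]
finger_gap: 12.7
grip_force: 30.7
t 9.725 F [-2.3  1.5  3.5] gap 12.671954092984796 tester xyz [37.93681944 68.68016722] 60.844279528675294
shift m [-0.0007  0.0001 -0.0012] rot [-0.0002 -0.0001 -0.0017] world [631.64474747   5.67913935  62.        ]
```

```bash
python3 -m jog '[0,0,0,0,0,0,0,0,0,0,0,0,0,0,0,0,0,0,0,0,0,0,0,0]' 1; python3 -m jog '[0,0,-0.04,0,0,0,0,0,-0.09,0,0,0,0,-0.05,-0.1,0,0,0,0.02,-0.09,-0.1,0,0,0,0.03,-0.11,-0.1,0,0,0,0.048,-0.118,-0.1,0,0,0,0.048,-0.118,-0.1,0,0,0,0.048,-0.118,-0.1,0,0,0]'; python3 go.py -80 20 -20
python3 - <<'E'
from bench import r
import cv2,numpy as np
p=r.snapshot("scene");q=r.snapshot("top")
for n,c in(("scene",p),("top",q)):
  for t in("cross_bar","pointer","tab"):print(n,t,[(np.round(d["bbox"]).tolist(),round(d["score"],2)) for d in r.look_for(c,t)[:2]])
a=cv2.resize(p["pixels"][180:320,235:375,::-1],(420,420),interpolation=2)
b=cv2.resize(q["pixels"][200:340,300:440,::-1],(380,420),interpolation=2)
cv2.imwrite("pics/s7.png",np.hstack([a,b]))
E
```

```text
time: 10.22
tool_pos: [631.6, 6.2, 60.4]
tcp_rot: [-180.0, 0.0, 79.2]
ft_force: [-0.4, 0.2, 0.8]
finger_gap: 83.7
grip_force: 0.0
time: 11.22
tool_pos: [525.3, 75.4, 160.6]
tcp_rot: [180.0, 0.0, 79.3]
ft_force: [0.6, -0.8, 0.4]
finger_gap: 85.7
grip_force: 0.0
t 11.225 F [ 0.6 -0.8  0.4] gap 85.7264456094711 tester xyz [-79.43578351 116.84066072] 160.58724810675363
shift m [-0.0968 -0.0005  0.1806] rot [ 0.0002  0.0003 -0.0013] world [506.79557156 -19.63258276 -20.        ]
scene cross_bar [([262.0, 244.0, 296.0, 255.0], 0.73)]
scene pointer []
scene tab [([280.0, 279.0, 287.0, 286.0], 0.45)]
top cross_bar []
top pointer []
top tab []
```

View pics/s7.png

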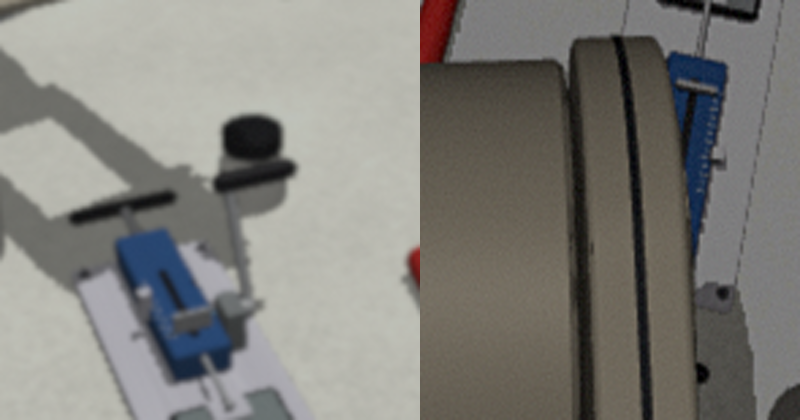

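I had the tool x sign reversed, but the gripper is still high and clear. The lever is at rest and the blade is at zero. Next I'll move over to the handle at tester y=20, part-open so the inner finger clears the housing.

```bash
python3 -m jog '[-0.05,-0.0005,0,0,0,0,-0.0968,-0.0005,0,0,0,0,-0.0968,-0.0005,0.03,0,0,0,-0.0968,-0.0005,0.07,0,0,0,-0.0968,-0.0005,0.1,0,0,0,-0.0968,-0.0005,0.1,0,0,0,-0.0968,-0.0005,0.1,0,0,0]' -0.06 30; python3 go.py -80 20 -17
python3 - <<'E'
from bench import r
import cv2,numpy as np
p=r.snapshot("scene")
a=cv2.resize(p["pixels"][180:320,235:375,::-1],(560,560),interpolation=2)
cv2.imwrite("pics/s8.png",a)
E
```

```text
time: 12.5
tool_pos: [507.0, -19.6, 62.0]
tcp_rot: [179.9, -0.0, 79.2]
ft_force: [1.3, 0.2, 0.8]
finger_gap: 40.3
grip_force: 0.0
t 12.5 F [1.3 0.2 0.8] gap 40.306437560192 tester xyz [-79.81863137  20.03814763] 61.962516522854635
shift m [-0.     -0.0003  0.079 ] rot [ 0.0015 -0.0001 -0.0017] world [506.79557156 -19.63258276 -17.        ]
```

View pics/s8.png

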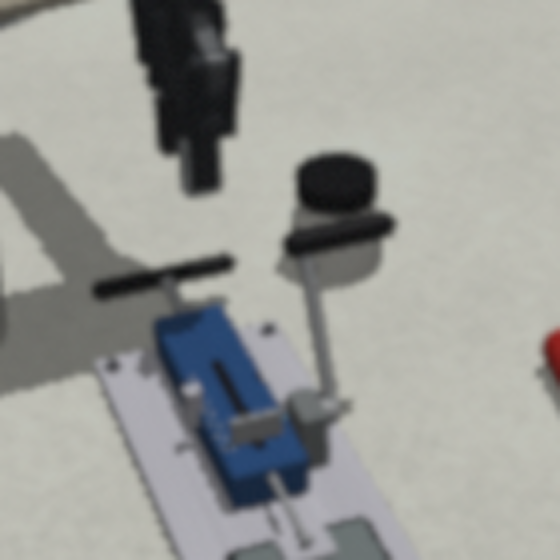

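The gripper is correctly placed above the +y half of the cross bar; the finger is at (200,190) in the crop and the bar's right half at (205,265). Descend.

```bash
python3 - <<'E'
from geo import *
p=np.load("pose.npy");c=np.load("scene0.npz")
for z in(62,75,90,95,100,105):print(z,proj(T(p,[[-46,20,z]]),c))
E
python3 -m jog '[0,0,0.02,0,0,0,0,0,0.04,0,0,0,0,0,0.055,0,0,0,0,0,0.055,0,0,0]'; python3 -m jog '[0,0,0.008,0,0,0,0,0,0.016,0,0,0,0,0,0.021,0,0,0,0,0,0.021,0,0,0]'; python3 go.py -80 20 -15
```

```text
62 [[287.31201279 240.46275592]]
75 [[287.01318506 235.35831499]]
90 [[286.66305692 229.37758356]]
95 [[286.54505607 227.36194612]]
100 [[286.42640053 225.33512553]]
105 [[286.30708483 223.29702847]]
time: 13.05
tool_pos: [505.7, -19.4, 5.3]
tcp_rot: [-179.9, 0.0, 79.2]
ft_force: [-0.1, 0.6, 0.1]
finger_gap: 39.8
grip_force: 0.0
time: 13.55
tool_pos: [505.6, -19.4, -16.0]
tcp_rot: [-179.9, 0.0, 79.2]
ft_force: [0.3, -0.5, 0.0]
finger_gap: 40.2
grip_force: 0.0
t 13.55 F [ 0.3 -0.5  0. ] gap 40.17806464490517 tester xyz [-81.20390673  19.9795515 ] -15.96313579515174
shift m [ 0.      0.0012 -0.001 ] rot [-0.0011  0.     -0.0017] world [506.79557156 -19.63258276 -15.        ]
```

```bash
python3 -m jog '[0,0,0,0,0,0,0,0,0,0,0,0,0,0,0,0,0,0,0,0,0,0,0,0,0,0,0,0,0,0]' -1 60; python3 go.py -118 20 -15
```

```text
time: 14.18
tool_pos: [506.6, -19.6, -15.0]
tcp_rot: [179.9, -0.0, 79.2]
ft_force: [1.4, -0.5, 2.3]
finger_gap: 9.7
grip_force: 58.6
t 14.175 F [ 1.4 -0.5  2.3] gap 9.678480727959718 tester xyz [-80.15633222  20.02262728] -14.971465240567028
shift m [-0.0001 -0.0378 -0.    ] rot [ 0.0011 -0.0001 -0.0017] world [469.45318274 -12.59369103 -15.        ]
```

```bash
python3 -m jog '[0,-0.004,0,0,0,0,0,-0.008,0,0,0,0,0,-0.012,0,0,0,0,0,-0.016,0,0,0,0,0,-0.020,0,0,0,0,0,-0.024,0,0,0,0,0,-0.028,0,0,0,0,0,-0.032,0,0,0]'; python3 -m jog '[0,0,0,0,0,0,0,0,0,0,0,0]'; cat > meas.py <<'E'
from geo import *
from bench import r
from go import st
p=np.load("pose.npy");pos,R,s=st();print("tcp",inv(p,pos),pos[2],"F",np.round(s["ft_force"],1),"gap",s["finger_gap"],s["time"])
for n in("top","scene"):
    c=r.snapshot(n);Rm=cv2.Rodrigues(c["rvec"])[0]
    v,u=np.mgrid[0:480,0:640];Z=c["range_z"].astype(float)
    X=np.stack([(u-c["K"][0,2])/c["K"][0,0]*Z,(v-c["K"][1,2])/c["K"][1,1]*Z,Z],-1).reshape(-1,3)
    W=(X-c["tvec"].ravel())@Rm;cs,sn=np.cos(p[2]),np.sin(p[2]);D=W[:,:2]-p[:2]
    L=np.c_[cs*D[:,0]+sn*D[:,1],-sn*D[:,0]+cs*D[:,1],W[:,2]];ok=(Z.ravel()>0)&(L[:,0]>10)&(L[:,0]<100)&(L[:,2]<52)
    out=[]
    for name,y0,y1 in(("tab",-27,-17.5),("ptr",-12,12)):
        k=ok&(L[:,1]>y0)&(L[:,1]<y1)&(L[:,2]>38)
        h=k&(L[:,2]>41);out.append(np.median(L[k,0]) if k.any() else np.nan)
        print(n,name,k.sum(),np.round(np.median(L[k],0),1) if k.any() else "",np.round(np.percentile(L[k,0],[10,90]),1) if k.any() else "")
    print(n,"ptr-tab",out[1]-out[0])
    for t in("pointer","tab"):print(t,[(np.round(d["bbox"],1).tolist(),round(d["score"],2)) for d in r.look_for(c,t)[:1]])
E
python3 meas.py
```

```text
time: 14.42
tool_pos: [506.6, -19.6, -15.0]
tcp_rot: [179.9, -0.0, 79.2]
ft_force: [1.2, 0.1, 4.9]
finger_gap: 10.2
grip_force: 58.8
tcp [-80.16734264  20.00680053] -15.01231546703341 F [1.2 0.1 4.9] gap 10.172409573651343 14.425
top tab 23 [ 46.6 -21.   43.4] [42.9 49.8]
top ptr 36 [81.8 -0.4 46. ] [81.1 83.7]
top ptr-tab 35.1968939868579
pointer [([397.1, 227.7, 406.7, 229.3], 0.53)]
tab []
scene tab 15 [ 51.3 -21.2  42.9] [47.6 53.4]
scene ptr 51 [85.4 -0.5 43.6] [83.6 86.6]
scene ptr-tab 34.131828029713326
pointer [([294.9, 281.6, 306.5, 292.2], 0.42)]
tab []validation failed for argument at $...
```

A malformed row was refused, so nothing moved. The measurement is still useful: pointer minus tab is about 35 mm with the pointer at zero. Pull 31 mm first.

```bash
python3 -m jog '[0,-0.004,0,0,0,0,0,-0.008,0,0,0,0,0,-0.012,0,0,0,0,0,-0.016,0,0,0,0,0,-0.020,0,0,0,0,0,-0.024,0,0,0,0,0,-0.028,0,0,0,0,0,-0.031,0,0,0,0]'; python3 -m jog '[0,0,0,0,0,0,0,0,0,0,0,0]'; python3 meas.py
```

```text
time: 15.72
tool_pos: [477.6, -14.1, -14.9]
tcp_rot: [179.7, -0.0, 79.2]
ft_force: [12.0, -2.5, -5.7]
finger_gap: 9.7
grip_force: 58.4
time: 15.98
tool_pos: [477.3, -14.0, -14.9]
tcp_rot: [179.8, -0.0, 79.2]
ft_force: [9.2, -1.7, -2.0]
finger_gap: 9.7
grip_force: 58.6
tcp [-109.99137652   20.04023939] -14.923264049018385 F [ 9.2 -1.7 -2. ] gap 9.675253914173378 15.975
top tab 22 [ 46.4 -21.3  43.4] [43.  49.7]
top ptr 35 [53.6  0.2 46.1] [52.9 55.5]
top ptr-tab 7.15017488721481
pointer [([387.9, 239.9, 406.3, 245.6], 0.58)]
tab [([346.0, 230.4, 383.0, 247.0], 0.29)]
scene tab 17 [ 50.9 -21.1  42.2] [46.3 53.1]
scene ptr 51 [56.9  0.8 43.4] [54.5 58.5]
scene ptr-tab 5.9917251493775225
pointer [([287.4, 274.4, 301.9, 282.3], 0.63)]
tab [([280.5, 277.9, 283.2, 285.1], 0.4)]
```

```bash
python3 -m jog '[0,-0.002,0,0,0,0,0,-0.004,0,0,0,0,0,-0.006,0,0,0,0,0,-0.007,0,0,0,0,0,-0.007,0,0,0,0,0,-0.007,0,0,0,0]'; python3 meas.py
```

```text
time: 17.02
tool_pos: [471.0, -12.8, -14.9]
tcp_rot: [179.7, -0.0, 79.2]
ft_force: [11.4, -2.3, -5.6]
finger_gap: 10.0
grip_force: 58.5
tcp [-116.43802951   20.04912837] -14.867535068665394 F [11.4 -2.3 -5.6] gap 9.9793828385316 17.025
top tab 21 [ 46.3 -21.5  44.3] [43.1 49.6]
top ptr 34 [47.2 -0.3 46.3] [46.6 49.1]
top ptr-tab 0.8790540275164602
pointer [([392.2, 242.9, 408.0, 250.5], 0.51)]
tab []
scene tab 16 [ 51.2 -21.   41.9] [46.4 53.2]
scene ptr 45 [50.8 -0.1 43.4] [48.5 52.7]
scene ptr-tab -0.4175336158051266
pointer [([288.2, 271.1, 302.0, 281.4], 0.47)]
tab [([278.9, 277.9, 285.2, 287.4], 0.4)]
```

About +1 mm remains. Draw 1 mm more and hold for over 2 s.

```bash
python3 -m jog '[0,-0.001,0,0,0,0,0,-0.001,0,0,0,0,0,-0.001,0,0,0,0,0,-0.001,0,0,0,0,0,-0.001,0,0,0,0,0,-0.001,0,0,0,0,0,-0.001,0,0,0,0,0,-0.001,0,0,0,0]'; python3 -m jog '[0,0,0,0,0,0,0,0,0,0,0,0,0,0,0,0,0,0,0,0,0,0,0,0,0,0,0,0,0,0,0,0,0,0,0,0,0,0,0,0,0,0,0,0,0,0,0,0]';python3 -m jog '[0,0,0,0,0,0,0,0,0,0,0,0,0,0,0,0,0,0,0,0,0,0,0,0,0,0,0,0,0,0,0,0,0,0,0,0,0,0,0,0,0,0,0,0,0,0,0,0]'; python3 meas.py; python3 go.py -80.2 20 -15
```

```text
time: 18.32
tool_pos: [470.1, -12.7, -14.9]
tcp_rot: [179.7, -0.0, 79.2]
ft_force: [12.3, -2.7, -5.3]
finger_gap: 9.7
grip_force: 58.5
time: 19.32
tool_pos: [470.1, -12.6, -14.9]
tcp_rot: [179.7, -0.0, 79.2]
ft_force: [12.9, -2.5, -5.0]
finger_gap: 9.9
grip_force: 58.5
time: 20.32
tool_pos: [470.1, -12.7, -14.9]
tcp_rot: [179.7, -0.0, 79.2]
ft_force: [12.7, -2.5, -4.8]
finger_gap: 9.8
grip_force: 58.5
tcp [-117.3888786    20.04613595] -14.87590057179232 F [12.7 -2.5 -4.8] gap 9.835385141763064 20.325
top tab 22 [ 46.5 -21.4  43.3] [43.  49.6]
top ptr 36 [46.3  0.4 45.9] [45.6 48.3]
top ptr-tab -0.16366025093104497
pointer [([389.3, 242.0, 409.3, 252.2], 0.49)]
tab []
scene tab 17 [ 50.1 -21.1  42.3] [48.6 53.5]
scene ptr 49 [49.5  0.6 42.9] [47.4 50.9]
scene ptr-tab -0.5458979733546059
pointer [([286.6, 271.8, 299.3, 280.7], 0.65)]
tab [([278.9, 275.1, 285.1, 290.3], 0.36)]
t 20.625 F [12.4 -2.4 -5.3] gap 9.624528536320083 tester xyz [-117.38572904   20.07245673] -14.876118482043989
shift m [-0.      0.0372  0.0003] rot [ 0.005  -0.0002 -0.0018] world [506.59903267 -19.59553596 -15.        ]
```

The blade is level with the tab and the hold is done. Ease it home.

```bash
python3 -m jog '[0,0.004,0,0,0,0,0,0.008,0,0,0,0,0,0.012,0,0,0,0,0,0.016,0,0,0,0,0,0.020,0,0,0,0,0,0.024,0,0,0,0,0,0.028,0,0,0,0,0,0.031,0,0,0,0]'; python3 -m jog '[0,0.003,0,0,0,0,0,0.006,0,0,0,0,0,0.008,0,0,0,0,0,0.0085,0,0,0,0,0,0.0085,0,0,0,0,0,0.0085,0,0,0,0]'; python3 meas.py; python3 go.py -80.2 20 -15
```

```text
time: 21.62
tool_pos: [499.2, -18.2, -15.0]
tcp_rot: [179.9, -0.0, 79.2]
ft_force: [5.3, -1.0, 3.7]
finger_gap: 10.0
grip_force: 59.4
time: 22.38
tool_pos: [506.6, -19.6, -15.1]
tcp_rot: [-180.0, -0.0, 79.2]
ft_force: [2.3, -0.4, 7.1]
finger_gap: 9.8
grip_force: 59.9
tcp [-80.22305852  20.01240733] -15.114434030892603 F [ 2.3 -0.4  7.1] gap 9.785825996215502 22.375
top tab 23 [ 46.3 -21.2  43.9] [42.8 49.5]
top ptr 33 [46.4  0.9 45.9] [45.6 48.2]
top ptr-tab 0.02193096867396349
pointer []
tab []
scene tab 14 [ 51.3 -21.3  42.4] [47.1 52.9]
scene ptr 45 [49.6 -1.  43.2] [47.3 51.3]
scene ptr-tab -1.7020547267895054
pointer []
tab []
t 22.675 F [ 1.4 -0.3  7.8] gap 9.764115371329043 tester xyz [-80.19665881  20.02673305] -15.079570764478834
shift m [-0.     -0.     -0.0001] rot [-0.0001  0.     -0.0016] world [506.59903267 -19.59553596 -15.        ]
```

Home. Open part-way to clear the housing, then rise straight up and verify.

```bash
python3 -m jog '[0,0,0,0,0,0,0,0,0,0,0,0,0,0,0,0,0,0,0,0,0,0,0,0]' -0.06; python3 -m jog '[0,0,-0.02,0,0,0,0,0,-0.06,0,0,0,0,0,-0.11,0,0,0,0,0,-0.15,0,0,0,0,0,-0.18,0,0,0,0,0,-0.18,0,0,0,0,0,-0.18,0,0,0]'; python3 meas.py; python3 - <<'E'
from geo import *
from bench import r
p=np.load("pose.npy");c=r.snapshot("scene");z=np.load("scene0.npz")
for t in("cross_bar","lever_grip","bottle","jar","phone","driver"):print(t,[(np.round(d["bbox"]).tolist(),round(d["score"],2)) for d in r.look_for(c,t)[:1]])
for n,(a,b,e,f) in {"bar":(240,258,255,300),"lever":(232,245,305,335)}.items():
    print(n,np.abs(c["pixels"][a:b,e:f].astype(int)-z["pixels"][a:b,e:f]).mean())
E
```

```text
time: 23.18
tool_pos: [506.1, -19.5, -15.8]
tcp_rot: [-179.9, 0.0, 79.2]
ft_force: [-0.2, -0.4, -0.7]
finger_gap: 40.2
grip_force: 0.0
time: 24.05
tool_pos: [506.1, -19.5, 163.7]
tcp_rot: [-179.9, 0.0, 79.2]
ft_force: [-0.8, 0.1, -0.8]
finger_gap: 40.3
grip_force: 0.0
tcp [-80.72375763  19.98829396] 163.69271810423015 F [-0.8  0.1 -0.8] gap 40.28122905183569 24.05
top tab 0  
top ptr 0  
top ptr-tab nan
pointer []
tab []
scene tab 15 [ 51.4 -21.   41.8] [46.7 52.8]
scene ptr 48 [49.8  0.4 43.5] [48.  51.3]
scene ptr-tab -1.6455937625148422
pointer [([289.8, 270.1, 299.6, 281.3], 0.43)]
tab []
cross_bar [([260.0, 243.0, 296.0, 255.0], 0.52)]
lever_grip [([306.0, 233.0, 334.0, 277.0], 0.92)]
bottle [([204.0, 206.0, 239.0, 271.0], 0.87)]
jar [([307.0, 220.0, 332.0, 251.0], 0.67)]
phone [([175.0, 303.0, 246.0, 368.0], 0.92)]
driver [([369.0, 262.0, 403.0, 315.0], 0.82)]
bar 12.556378600823045
lever 2.7666666666666666
```

```bash
python3 -c "
from bench import r
print(r.hand_in())"
```

```text
the job is handed in; nothing more can be done
None
```

The job is handed in, with no verdict returned: the lever was swung through its stroke and eased back, and the handle was held at the tab for over 2 s and eased home; the last image shows the pointer within about 2 mm of the tab, and the handle, lever and bystanders where they started.

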